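# Fetch the hemmed-in choke for testing

### The job

The copper-wound ring choke on the component board is hemmed in by the tall capacitor, the transformer and the heat sink. Without shifting the choke, stand those three upright on the black rubber mat at the side, then lay the choke flat in the middle of the test jig's round pad, and only when it lies there put the three back, each upright in the middle of the pad it came from. Do not knock any of the three over, and leave the little glass lamp on the board where it stands.

Things in the scene. Friction and masses are not known exactly. Their poses are not given: they have to be found in the camera images.
- capacitor: Loose. Tall black can capacitor: upright cylinder 50 mm diameter, 114 mm high (two 4 mm terminals on top), silvery lid, about 0.3 kg. Origin: centre of its underside, z up. Starts standing on the round pad.
- transformer: Loose. Tall laminated transformer: dark steel core 58 mm (its x) by 40 mm (its y), 112 mm high (three 3 mm terminals on top), with a yellow winding 34 mm wide in its window that bulges to 48 mm along y between 25 and 83 mm height; the plain core above that can be gripped across its 40 mm. About 0.75 kg. Origin: centre of its underside, z up. Starts standing on the square pad.
- heatsink: Loose. Tall aluminium finned heat sink: upright block 60 mm (its x) by 40 mm (its y), 112 mm high, fins standing out along +y and -y; grip it across its 40 mm. About 0.35 kg. Origin: centre of its underside, z up. Starts standing on the oblong pad.
- choke: Loose. Low ring-shaped choke wound with copper: 56 mm outer diameter, 31 mm high, lying flat on the plywood board (290 by 200 mm, its top 12 mm above the table) at its far side, between and behind the three tall parts; about 0.2 kg. Origin: centre of its underside, z up (axis of the ring).
- pad_round: Place of the capacitor: round pad 70 mm diameter, grey plastic, 4 mm thick, fixed flat on the board; origin under its centre, so its top is 4 mm above the origin. The three pads swap places on the board from start to start: left, right and near side of the choke.
- pad_square: Place of the transformer: square pad 70 by 70 mm, grey plastic, 4 mm thick, fixed flat on the board; origin under its centre, so its top is 4 mm above the origin. 
- pad_oblong: Place of the heat sink: oblong pad 76 mm (its x) by 60 mm (its y), grey plastic, 4 mm thick, fixed flat on the board; origin under its centre, so its top is 4 mm above the origin. 
- mat: Side area: black rubber mat 290 mm (its x) by 130 mm (its y), 4 mm thick, fixed flat on the table, left or right of the board; origin under its centre, z up.
- jig: Test jig: fixed white block 150 mm (its x) by 140 mm (its y), 22 mm high, on the other side of the board from the mat. A round black rubber pad of 68 mm diameter lies in the middle of its top, its surface 25 mm above the origin. Two posts 14 mm thick rise 20 mm above the block at x = +62 mm, y = +-35 mm. Origin: under the centre of the block and of the round pad, z up.
- lamp: Loose bystander: small amber glass lamp in a white holder, 40 mm diameter, 63 mm high, standing on the near left part of the board. Origin: centre of its underside.
Not all that is in view belongs to the job. What is shaped like the choke but red is not meant.

How it is judged:
On the way, in this order (a step that is already met when the one before it is completed fails the run):
1. capacitor, transformer and heat sink all stand released on the mat, the choke not yet shifted (x of capacitor in the frame of mat between -0.145 and 0.145 m and y of capacitor in the frame of mat between -0.065 and 0.065 m and z of capacitor in the frame of mat between 0 and 0.009 m and angle between each of capacitor, transformer, heatsink's own z axis and vertical below 0.12 rad and x of transformer in the frame of mat between -0.145 and 0.145 m and y of transformer in the frame of mat between -0.065 and 0.065 m and z of transformer in the frame of mat between 0 and 0.009 m and x of heatsink in the frame of mat between -0.145 and 0.145 m and y of heatsink in the frame of mat between -0.065 and 0.065 m and z of heatsink in the frame of mat between 0 and 0.009 m and linear speed of each of capacitor, transformer, heatsink below 0.03 m/s and contact force between the fingers and capacitor below 0.1 N and contact force between the fingers and transformer below 0.1 N and contact force between the fingers and heatsink below 0.1 N and distance of choke from where it was at the start of the episode below 0.02 m), for 0.1 s.
2. the choke lies released in the middle of the jig's round pad, the three still on the mat (horizontal distance between choke and jig below 0.014 m and z of choke in the frame of jig between 0.021 and 0.03 m and angle between choke's own z axis and vertical below 0.1 rad and linear speed of choke below 0.03 m/s and contact force between the fingers and choke below 0.1 N and x of capacitor in the frame of mat between -0.145 and 0.145 m and y of capacitor in the frame of mat between -0.065 and 0.065 m and z of capacitor in the frame of mat between 0 and 0.009 m and angle between each of capacitor, transformer, heatsink's own z axis and vertical below 0.12 rad and x of transformer in the frame of mat between -0.145 and 0.145 m and y of transformer in the frame of mat between -0.065 and 0.065 m and z of transformer in the frame of mat between 0 and 0.009 m and x of heatsink in the frame of mat between -0.145 and 0.145 m and y of heatsink in the frame of mat between -0.065 and 0.065 m and z of heatsink in the frame of mat between 0 and 0.009 m), for 0.1 s.
At the end, for the whole second after the job is handed in: The choke lies flat on the jig's round pad within 14 mm of its centre; capacitor, transformer and heat sink each stand upright on their own pad (round, square, oblong) within 14 mm of its centre; all released and at rest (horizontal distance between choke and jig below 0.014 m and z of choke in the frame of jig between 0.021 and 0.03 m and angle between each of choke, capacitor, transformer, heatsink's own z axis and vertical below 0.1 rad and linear speed of each of choke, capacitor, transformer, heatsink below 0.03 m/s and horizontal distance between capacitor and pad_round below 0.014 m and z of capacitor in the frame of pad_round between 0 and 0.009 m and horizontal distance between transformer and pad_square below 0.014 m and z of transformer in the frame of pad_square between 0 and 0.009 m and horizontal distance between heatsink and pad_oblong below 0.014 m and z of heatsink in the frame of pad_oblong between 0 and 0.009 m); the robot touches nothing.
It fails at once if one of the tall parts is knocked over (angle between any of capacitor, transformer, heatsink's own z axis and vertical above 0.6 rad).
It fails at once if the lamp is shifted more than 20 mm or tipped (distance of lamp from where it was at the start of the episode above 0.02 m or angle between lamp's own z axis and vertical above 0.3 rad).
It also fails if it takes over 134 s, if anything falls off the work surface, if the arm or the gripper's body presses on something with over 40 N, if the wrist force passes 120 N, or if a joint passes its speed limit or range.

### The arm

A 7-joint arm with a two-finger parallel gripper is mounted at the origin on the work surface. World frame = base frame: x ahead of the robot, y to its left, z up, the work surface at z = 0. Lengths are in m, angles in rad, forces in N, time in s.
With the tool pointing down it reaches from about 0.4 to 0.925 m from the base axis. Payload 4.1 kg.
Tool frame: the origin (TCP) lies at the very end of the fingers, on their centre line; the grasp point (between the pads) lies 19 mm behind it (arm.grasp_offset is the distance from the TCP to the grasp point, in m); z points along the fingers, y is the direction in which the jaws open and shut (so a half turn about z gives the same grasp; the last joint's range is limited). The gripper opens to 85 mm and grips with 20 to 120 N. Pads are 22 mm wide; open, the fingers measure 114 mm over their backs; the gripper's body (76 mm by 85 mm) begins 54 mm behind the grasp point. The pads swing forward as they close: fully open they stand 13 mm farther back than shut.
Start: joints at [1.058, 0.398, 0.045, 1.537, -0.019, 1.207, -0.051], TCP at [0.261, -0.595, 0.196] pointing down, gripper open.
Joint ranges: [-2.82, 2.82], [-0.49, 2.23], [-1.37, 1.46], [0, 2.46], [-1.36, 4.5], [0.23, 2], [-2.94, 2.94]. Speed limits (rad/s): [2.57, 2.57, 3.14, 3.14, 3.14, 3.14, 3.14].

### API

Orientations are given as a unit quaternion [x, y, z, w].
In Python, from bench import arm gives the robot as it stands. Calls block until the motion is done:
- arm.goto(position, orientation): joint-space move of the TCP to a pose.
- arm.servo_line(position, speed=0.15, rotation=None, max_force=None): straight line of the TCP; rotation=None keeps the orientation; speed is the mean speed in m/s. With max_force (N) it stops when the force on the tool has changed by that much, and returns True; else False.
- arm.set_joints(angles): joint-space move.
- arm.move_gripper(opening, grasp_force=None): finger opening in m; grasp_force is the grip in N (None keeps the last); returns when the fingers have stopped.
- arm.hold(seconds).
- arm.inverse_kinematics(position, orientation): joint angles nearest the present ones, or None.
- arm.get_obs(): the state.
- arm.get_image(name): name is "scene" or "side" or "wrist"; returns a dict with "image" (384x512x3 uint8, red, green, blue), "z_map" (384x512 float32, m along the optical axis (not along the pixel's ray), 0 where there is no reading), "fovy" (degrees; the focal length in pixels is half the picture's height over the tangent of half this angle, whatever the lens; pixels are square), "cx", "cy" (the principal point, pixels), "R" (3x3) and "t" (3): a world point X has camera coordinates R X + t; the wrist camera has in their place "mount" (4x4, takes a point from camera to tool coordinates, whose origin is the TCP and whose axes are the flange's). Camera axes: x right, y down, z forward; pixel columns grow to the right and rows downward; lengths in m; the calibration is good to about 2 mm. The wrist camera is an equidistant fisheye: a pixel r from the principal point sees the ray r / f radians off the axis. A picture is of the moment at which its call begins: read the wrist's pose just before it.
A pose or a line that the arm cannot do raises arm.MotionError and nothing moves.
- arm.sign_off(): hands the job in, once; it reports no verdict.
The state is a dict: "clock": time; "joints": joint angles; "dq": joint speeds; "effort": joint torques, N m; "position": TCP position; "orientation": TCP orientation; "wrist_force": force on the tool from outside, world axes, zero at the start; "torque": the same for the moment, N m; "finger_gap": finger opening in m.
Only numpy, scipy, OpenCV 4.12 (cv2) and the standard library are available. Lean on these libraries where they do the work, as an engineer would, in place of code of your own. Each camera call takes 0.05 s, during which the arm holds its last target.

## Working session

There is one attempt and no reset: what is moved stays moved. The work goes in short steps, each a Python script; the robot and the scene stay as the last script left them, time stands still between calls to the robot, and variables do not carry over. Pictures are saved under pics/ and viewed, and the job is handed in when it is done.

```bash
ls; mkdir -p pics; python3 - <<'E'
from bench import arm
import cv2
o=arm.get_obs();print(o['clock'],o['position'],o['orientation'],o['finger_gap'])
for n in("scene","side"):
    d=arm.get_image(n);cv2.imwrite(f"pics/{n}0.png",d['image'][:,:,::-1])
    print(n,d['fovy'],d['cx'],d['cy'],d['R'],d['t'],(d['z_map']>0).mean())
    import numpy as np;np.savez(f"{n}0.npz",**d)
d=arm.get_image("wrist");cv2.imwrite("pics/wrist0.png",d['image'][:,:,::-1]);print(d['mount'],d['fovy'])
E
```

```text
pics
0.0 [ 0.26109765 -0.59448647  0.19464151] [ 9.78661832e-01  2.05475153e-01 -2.68109872e-04 -9.53421770e-04] 0.08550652675252075
scene 42.914706373810446 256.7605691190555 189.87109577891513 [[ 0.00992835  0.99994781  0.0024102 ]
 [ 0.79611799 -0.00644605 -0.60510709]
 [-0.60505997  0.00792652 -0.79614044]] [-0.01994964 -0.45292022  1.54011602] 0.9959360758463541
side 45.97767325894115 249.63878674767366 184.1535691051181 [[-0.70379781 -0.71039046  0.003746  ]
 [-0.38218224  0.37417996 -0.84494147]
 [ 0.59883668 -0.59609961 -0.53484566]] [0.4441717  0.25641087 0.94212738] 0.99591064453125
[[ 1.66623580e-03 -9.54386557e-01 -2.98569128e-01  7.71434929e-02]
 [ 9.99998347e-01  1.80772189e-03 -1.97717783e-04  7.16259437e-04]
 [ 7.28429142e-04 -2.98568305e-01  9.54387991e-01 -1.78421298e-01]
 [ 0.00000000e+00  0.00000000e+00  0.00000000e+00  1.00000000e+00]] 65.70646984690485
```

View pics/scene0.png

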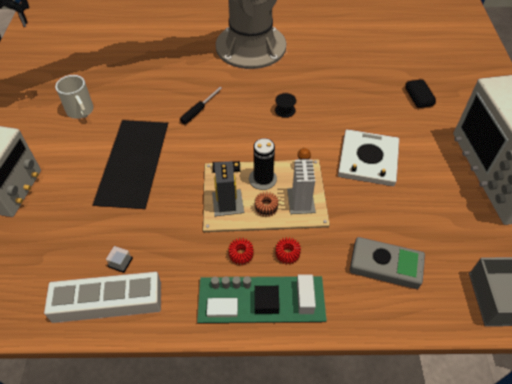

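View pics/side0.png

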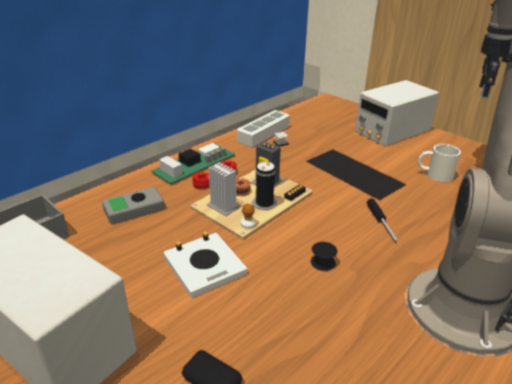

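View pics/wrist0.png

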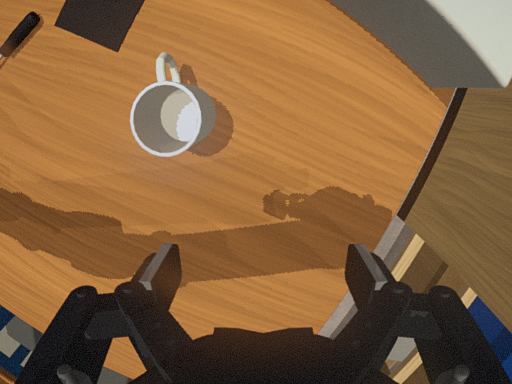

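The scene view shows the capacitor on the near side (263,160), the transformer on the right (227,185) and the heat sink on the left (302,187). The choke is at (266,203). The mat is on the −y side (133,163) and the jig on the +y side (369,158). The lamp is behind the heat sink at (304,153). Next I'll turn the depth maps into positions.

```bash
cat > h.py <<'E'
import numpy as np, cv2
from scipy.spatial.transform import Rotation as Ro
def cloud(d,pose=None):
    z=d['z_map'].astype(float);H,W=z.shape
    f=H/2/np.tan(np.radians(float(d['fovy']))/2)
    u,v=np.meshgrid(np.arange(W),np.arange(H))
    x=(u-d['cx'])/f;y=(v-d['cy'])/f
    if 'R' in d:
        P=np.stack([x*z,y*z,z],-1); return (P-d['t'])@d['R']
    r=np.hypot(x,y);k=np.where(r>1e-9,np.tan(np.minimum(r,1.5))/np.maximum(r,1e-9),1)
    P=np.stack([x*k*z,y*k*z,z],-1)
    M=d['mount'];P=P@M[:3,:3].T+M[:3,3]
    return Ro.from_quat(pose[1]).apply(P.reshape(-1,3)).reshape(H,W,3)+pose[0]
def wrist(arm,name=None):
    o=arm.get_obs();d=arm.get_image("wrist")
    if name: cv2.imwrite(f"pics/{name}.png",d['image'][:,:,::-1])
    return d,cloud(d,(o['position'],o['orientation']))
def down(yaw):  # tool z down, tool x axis at world angle yaw
    c,s=np.cos(yaw),np.sin(yaw)
    return Ro.from_matrix(np.array([[c,s,0],[s,-c,0],[0,0,-1]])).as_quat()
E
python3 - <<'E'
from h import *
for n in("scene","side"):
    d=dict(np.load(n+"0.npz"));P=cloud(d);im=d['image']
    print(n)
    ok=d['z_map']>0
    R=(P[...,0]>.3)&(P[...,0]<1)&(abs(P[...,1])<.5)&ok
    hs=P[...,2]
    def rep(m,t,mn=8):
        nn,l,s,c=cv2.connectedComponentsWithStats(m.astype(np.uint8))
        for i in range(1,nn):
            if s[i,4]>=mn:
                q=P[l==i];cc=q[:,:2].astype(np.float32);r=cv2.minAreaRect(cc)
                print(t,s[i,4],c[i].round(),'med',np.median(q,0).round(3),'rect',np.round(r[0],3),np.round(r[1],3),round(r[2],1))
    rep(R&(hs>.118)&(hs<.14),'top')
    g=im.max(-1)
    rep(R&(hs<.015)&(g<45),'dark',150)
    rep(R&(hs>.016)&(hs<.03)&(im.min(-1)>120),'white',150)
E
```

```text
scene
top 351 [263. 147.] med [0.548 0.029 0.131] rect [0.543 0.03 ] [0.048 0.05 ] 89.4
top 438 [304. 171.] med [0.617 0.117 0.127] rect [0.613 0.117] [0.064 0.04 ] 1.2
top 433 [224. 173.] med [ 0.62  -0.058  0.128] rect [ 0.615 -0.059] [0.062 0.04 ] 6.2
dark 4096 [131. 165.] med [ 0.492 -0.302  0.004] rect [ 0.477 -0.302] [0.125 0.288] 85.0
white 1934 [369. 155.] med [0.482 0.299 0.023] rect [0.474 0.301] [0.139 0.153] 76.7
white 509 [221. 306.] med [ 0.882 -0.061  0.024] rect [ 0.882 -0.06 ] [0.037 0.059] 0.9
side
top 197 [268. 148.] med [ 0.611 -0.05   0.125] rect [ 0.614 -0.055] [0.063 0.044] 10.0
top 235 [222. 170.] med [0.607 0.124 0.124] rect [0.612 0.121] [0.064 0.043] 0.6
top 197 [265. 168.] med [0.535 0.04  0.128] rect [0.539 0.035] [0.049 0.047] 87.9
white 2298 [204. 263.] med [0.457 0.315 0.02 ] rect [0.473 0.305] [0.142 0.152] 76.4
```

```bash
python3 - <<'E'
from h import *
from bench import arm
print(arm.grasp_offset)
q=down(0.)
for p in ([.58,.03,.38],[.62,-.06,.1],[.38,-.3,.1],[.57,-.3,.2],[.48,.3,.05],[.66,.03,.03]):
    for yaw in (0,np.pi): 
        j=arm.inverse_kinematics(np.array(p),down(yaw));print(p,yaw,None if j is None else np.round(j,2))
arm.goto([.58,.03,.38],q)
print(arm.get_obs()['clock'],arm.get_obs()['position'])
d,P=wrist(arm,"w1");np.savez("w1.npz",P=P,**d)
print(arm.get_obs()['clock'])
E
```

```text
0.0187
[0.58, 0.03, 0.38] 0 [ 0.29  0.22 -0.51  1.4   0.11  1.55 -1.79]
[0.58, 0.03, 0.38] 3.141592653589793 [ 0.45  0.25 -0.73  1.39  0.17  1.56  1.3 ]
[0.62, -0.06, 0.1] 0 [ 0.22  0.44 -0.25  1.7   0.13  1.01 -1.65]
[0.62, -0.06, 0.1] 3.141592653589793 [ 0.5   0.5  -0.63  1.69  0.33  1.06  1.33]
[0.38, -0.3, 0.1] 0 [ 0.61  0.21 -0.03  2.03  0.01  0.91 -1.  ]
[0.38, -0.3, 0.1] 3.141592653589793 [ 1.04  0.24 -0.53  2.02  0.15  0.92  2.01]
[0.57, -0.3, 0.2] 0 [ 0.46  0.38 -0.06  1.54  0.02  1.21 -1.17]
[0.57, -0.3, 0.2] 3.141592653589793 [ 0.83  0.43 -0.57  1.53  0.24  1.25  1.8 ]
[0.48, 0.3, 0.05] 0 [ 0.09  0.57 -0.95  1.87  0.55  0.99 -2.67]
[0.48, 0.3, 0.05] 3.141592653589793 [ 0.11  0.59 -0.99  1.87  0.58  1.01  0.45]
[0.66, 0.03, 0.03] 0 [ 0.1   0.58 -0.29  1.65  0.2   0.93 -1.83]
[0.66, 0.03, 0.03] 3.141592653589793 [ 0.36  0.66 -0.68  1.65  0.47  1.01  1.1 ]
2.7167 [0.58007633 0.02867555 0.37962231]
2.7667
```

View pics/w1.png

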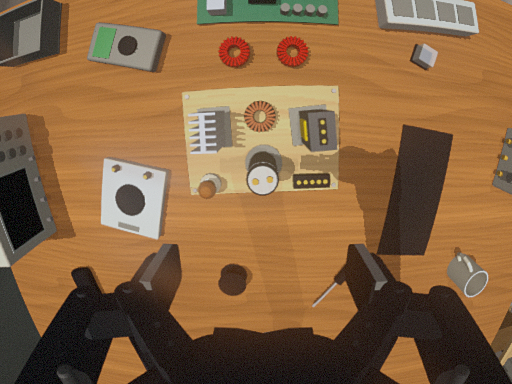

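The wrist view shows the whole site. The heat sink is at (210,130), the choke at (260,117), the transformer at (317,130), the capacitor at (262,175), the lamp at (208,186), the jig pad at (130,200) and the mat at (415,190). I'll measure them in this view.

```bash
cat >> h.py <<'E'
def rep(P,m,t,mn=30):
    nn,l,s,c=cv2.connectedComponentsWithStats(m.astype(np.uint8));out=[]
    for i in range(1,nn):
        if s[i,4]>=mn:
            q=P[l==i];r=cv2.minAreaRect(q[:,:2].astype(np.float32))
            print(t,s[i,4],c[i].round(),'med',np.median(q,0).round(4),'rect',np.round(r[0],4),np.round(r[1],3),round(r[2],1))
            out.append((q,r))
    return out
E
python3 - <<'E'
from h import *
w=dict(np.load("w1.npz"));P=w['P'];im=w['image'].astype(int);hs=P[...,2];ok=w['z_map']>0
R=ok&(P[...,0]>.3)&(P[...,0]<.8)&(abs(P[...,1])<.45)
B=R&(P[...,1]>-.13)&(P[...,1]<.2)
rep(P,B&(hs>.12)&(hs<.14),'top')
rep(P,B&(hs>.01)&(hs<.02)&(abs(im[...,0]-im[...,2])<18),'pad')
ch=B&(hs>.02)&(hs<.05)&(P[...,0]>.6)&(im[...,0]-im[...,2]>30)&(P[...,1]>-.01)&(P[...,1]<.08)
rep(P,ch,'choke')
rep(P,B&(hs>.05)&(hs<.09)&(P[...,0]<.58)&(P[...,1]>.07),'lamp',10)
rep(P,R&(hs<.012)&(im.max(-1)<45)&(P[...,1]<-.15),'mat',500)
rep(P,R&(P[...,1]>.2)&(hs>.018)&(hs<.03),'jig',500)
rep(P,R&(P[...,1]>.2)&(hs>.018)&(hs<.03)&(im.max(-1)<60),'jigpad',100)
rep(P,R&(P[...,1]>.2)&(hs>.035)&(hs<.06),'post',5)
# other sensor checks for choke
for n in("scene","side"):
    d=dict(np.load(n+"0.npz"));Q=cloud(d);i2=d['image'].astype(int)
    m=(abs(Q[...,0]-.64)<.06)&(abs(Q[...,1]-.03)<.05)&(Q[...,2]>.03)&(Q[...,2]<.05)&(i2[...,0]-i2[...,2]>30)
    rep(Q,m,n+' choke',20)
    if n=="scene": rep(Q,(abs(Q[...,0]-.47)<.09)&(abs(Q[...,1]-.3)<.09)&(i2.max(-1)<60)&(Q[...,2]>.018),'jigpad')
E
```

```text
top 1080 [322. 131.] med [ 0.6168 -0.0576  0.1283] rect [ 0.6165 -0.0587] [0.059 0.042] 7.1
top 620 [203. 134.] med [0.6111 0.1167 0.1281] rect [0.6137 0.1175] [0.06  0.041] 0.2
top 873 [262. 179.] med [0.5456 0.0296 0.1308] rect [0.5436 0.0295] [0.049 0.049] 1.4
choke 309 [241.  51.] med [0.7492 0.0664 0.0302] rect [0.7501 0.0659] [0.027 0.055] 89.7
choke 137 [281.  50.] med [ 0.7502 -0.0048  0.0294] rect [ 0.7512 -0.0026] [0.041 0.013] 0.3
choke 658 [259. 116.] med [0.6333 0.0349 0.042 ] rect [0.633  0.0345] [0.053 0.054] 45.4
lamp 281 [207. 189.] med [0.5102 0.1262 0.0694] rect [0.5075 0.1277] [0.032 0.032] 72.6
jig 4051 [132. 198.] med [0.4791 0.2944 0.0227] rect [0.475 0.3  ] [0.141 0.152] 77.2
post 641 [118.  47.] med [0.7774 0.2901 0.0368] rect [0.7783 0.3041] [0.118 0.05 ] 82.3
post 5 [143.  36.] med [0.7919 0.2461 0.0353] rect [0.7926 0.247 ] [0.006 0.002] 82.2
post 6 [150.  36.] med [0.7884 0.2319 0.0355] rect [0.7886 0.232 ] [0.005 0.003] 26.8
post 5 [138.  37.] med [0.7893 0.256  0.0355] rect [0.7898 0.2552] [0.003 0.005] 38.5
post 12 [142.  42.] med [0.7796 0.2477 0.0355
[... 398 characters left out ...]
7.  61.] med [0.7505 0.3    0.0353] rect [0.751  0.2982] [0.027 0.006] 81.8
post 6 [136.  60.] med [0.7479 0.2596 0.0355] rect [0.7479 0.2598] [0.007 0.003] 59.3
post 11 [143.  65.] med [0.7357 0.2453 0.0355] rect [0.7358 0.2455] [0.012 0.004] 83.6
post 32 [114. 169.] med [0.5437 0.3183 0.0404] rect [0.5428 0.3187] [0.011 0.01 ] 63.2
post 37 [146. 176.] med [0.5282 0.2506 0.0386] rect [0.5271 0.2516] [0.012 0.011] 5.6
scene choke 362 [266. 202.] med [0.6355 0.0344 0.0419] rect [0.6323 0.034 ] [0.053 0.054] 12.6
jigpad 355 [370. 154.] med [0.4759 0.3002 0.0261] rect [0.4758 0.3001] [0.061 0.06 ] 67.4
side choke 148 [242. 184.] med [0.6209 0.0347 0.0382] rect [0.6265 0.033 ] [0.037 0.059] 46.7
```

```bash
cat >> h.py <<'E'
ZL=.27
def pick(arm,xy,yaw,ztcp,force,lift=ZL,op=.085):
    q=down(yaw)
    arm.goto([xy[0],xy[1],lift],q)
    arm.servo_line([xy[0],xy[1],ztcp],speed=.12)
    arm.move_gripper(0.0,grasp_force=force)
    o=arm.get_obs();print('gap',o['finger_gap'],'pos',o['position'].round(4) if hasattr(o['position'],'round') else o['position'],'t',o['clock'])
    return o
def chk(arm,s=''):
    o=arm.get_obs();print(s,'gap',round(o['finger_gap'],4),'pos',np.round(o['position'],4),'F',np.round(o['wrist_force'],2),'t',o['clock'])
E
python3 - <<'E'
from h import *
from bench import arm
w=dict(np.load("w1.npz"));P=w['P'];t=P-np.array([.58,.0287,.3796])
m=(w['z_map']>0)&(P[...,2]>.36)&(np.abs(t[...,0])<.03)&(abs(t[...,1])<.06)
rep(t,m,'tip');print('tool z max of tips',-t[...,2][m].min(), np.percentile(-t[...,2][m],99))
pick(arm,(.6165,-.0587),np.radians(7),.100,60)
d,_=wrist(arm,"w2")
E
```

```text
tip 22922 [262. 331.] med [ 0.0126 -0.0002  0.1168] rect [0.0061 0.    ] [0.035 0.12 ] 0.6
tip 1994 [ 73. 363.] med [0.0099 0.0584 0.1292] rect [0.0021 0.0549] [0.026 0.01 ] 0.0
tip 1537 [454. 366.] med [ 0.0101 -0.0586  0.1313] rect [ 0.0022 -0.0551] [0.01  0.026] 90.0
tool z max of tips -0.04872756508982229 -0.054583598842650786
gap 0.000493581477610146 pos [ 0.6165 -0.0587  0.1   ] t 5.7333
```

View pics/w2.png

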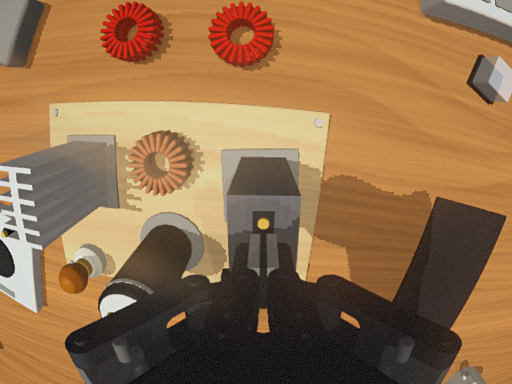

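```bash
python3 - <<'E'
from h import *
from bench import arm
chk(arm)
d,P=wrist(arm)
o=arm.get_obs();t=Ro.from_quat(o['orientation']).inv().apply((P-o['position']).reshape(-1,3)).reshape(P.shape)
for v in (200,215,222,235,245,255,265,275,290,310): 
    print(v,[tuple(np.round(t[v,u],3)) for u in (235,250,263,275)], round(P[v,263,2],3), d['z_map'][v,263])
w=dict(np.load("w1.npz"));P=w['P'];t=P-np.array([.58,.0287,.3796])
for u,v in((170,250),(165,265),(150,260),(175,270),(140,290)):print(u,v,t[v,u].round(3))
E
```

```text
gap -0.0001 pos [ 0.6165 -0.0587  0.1   ] F [-0.21  0.77 -0.05] t 5.7833
200 [(np.float64(0.026), np.float64(-0.014), np.float64(-0.029)), (np.float64(0.026), np.float64(-0.006), np.float64(-0.029)), (np.float64(0.026), np.float64(0.001), np.float64(-0.028)), (np.float64(0.026), np.float64(0.007), np.float64(-0.028))] 0.128 0.15893686
215 [(np.float64(0.017), np.float64(-0.015), np.float64(-0.028)), (np.float64(0.017), np.float64(-0.007), np.float64(-0.028)), (np.float64(0.018), np.float64(0.001), np.float64(-0.029)), (np.float64(0.017), np.float64(0.007), np.float64(-0.028))] 0.129 0.16026565
222 [(np.float64(0.013), np.float64(-0.015), np.float64(-0.028)), (np.float64(0.013), np.float64(-0.007), np.float64(-0.029)), (np.float64(0.015), np.float64(0.001), np.float64(-0.032)), (np.float64(0.013), np.float64(0.007), np.float64(-0.027))] 0.132 0.15865716
235 [(np.float64(0.005), np.float64(-0.015), np.float64(-0.028)), (np.float64(0.012), np.float64(-0.006), np.float64(-0.042)), (np.float64(0.012), np.float64(0.001), np.float64(-0.041)), (np.float64(0.012), np.float64(0.007), np.float6
[... 1048 characters left out ...]
float64(-0.081))] 0.174 0.120451055
290 [(np.float64(0.013), np.float64(-0.01), np.float64(-0.091)), (np.float64(0.013), np.float64(-0.004), np.float64(-0.09)), (np.float64(0.001), np.float64(0.001), np.float64(-0.074)), (np.float64(0.013), np.float64(0.005), np.float64(-0.09))] 0.174 0.12240932
310 [(np.float64(0.018), np.float64(-0.008), np.float64(-0.108)), (np.float64(0.014), np.float64(-0.004), np.float64(-0.104)), (np.float64(-0.157), np.float64(0.001), np.float64(0.101)), (np.float64(0.012), np.float64(0.005), np.float64(-0.101))] -0.001 0.3365433
170 250 [0.013 0.043 0.061]
165 265 [0.011 0.042 0.072]
150 260 [0.008 0.053 0.063]
175 270 [0.001 0.042 0.059]
140 290 [0.013 0.045 0.094]
```

The fingers closed on nothing. In the wrist cloud their ends sit about 34 mm above the reported TCP. I'll confirm that with a gentle touch on the transformer's top.

```bash
python3 - <<'E'
from h import *
from bench import arm
d,P=wrist(arm)
o=arm.get_obs();t=Ro.from_quat(o['orientation']).inv().apply((P-o['position']).reshape(-1,3)).reshape(P.shape)
for v in range(223,236,2): print(v,t[v,250].round(3))
print('bottom',t[350,260].round(3),t[330,220].round(3))
r=arm.servo_line([.6165,-.0587,.086],speed=.015,max_force=3)
chk(arm,r)
arm.servo_line([.6165,-.0587,.16],speed=.15);chk(arm)
E
```

```text
223 [ 0.013 -0.007 -0.028]
225 [ 0.011 -0.007 -0.028]
227 [ 0.01  -0.007 -0.028]
229 [ 0.009 -0.007 -0.029]
231 [ 0.008 -0.007 -0.029]
233 [ 0.006 -0.007 -0.028]
235 [ 0.012 -0.006 -0.042]
bottom [ 0.012 -0.    -0.119] [ 0.019 -0.011 -0.118]
True gap -0.0001 pos [ 0.6166 -0.0587  0.0925] F [-0.41 -0.02  4.48] t 6.4667
 gap 0.0003 pos [ 0.6157 -0.0588  0.1591] F [ 0.13 -0.24 -0.39] t 7.075
```

The touch agrees: the closed finger ends are 39 mm behind the reported TCP, so I'll shift the heights accordingly. Picking the transformer now.

```bash
python3 - <<'E'
from h import *
from bench import arm
x,y=.6165,-.0587;q=down(np.radians(7))
arm.move_gripper(.085)
chk(arm)
r=arm.servo_line([x,y,.060],speed=.1,max_force=10,rotation=q);chk(arm,r)
arm.move_gripper(0.0,grasp_force=60);chk(arm,'closed')
wrist(arm,"w3")
E
```

```text
gap 0.0851 pos [ 0.6165 -0.0587  0.16  ] F [ 0.37 -0.33  0.57] t 7.8583
False gap 0.0852 pos [ 0.6172 -0.0587  0.0608] F [ 0.44 -0.05  0.56] t 9.0083
closed gap 0.0393 pos [ 0.6178 -0.0585  0.0621] F [-1.1   0.26  6.88] t 9.4917
```

View pics/w3.png

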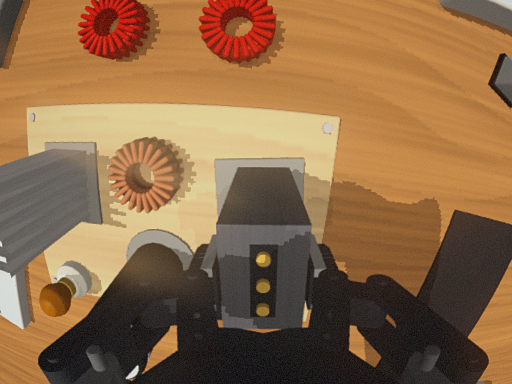

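```bash
cat >> h.py <<'E'
MAT=np.array([.477,-.302]);MY=np.radians(-5)
def slot(s): return MAT+s*np.array([np.cos(MY),np.sin(MY)])
def carry(arm,xy,yaw,zplace,zc,ff=6):
    o=arm.get_obs();p=np.array(o['position'])
    arm.servo_line([p[0],p[1],zc],speed=.2);chk(arm,'lift')
    arm.goto([xy[0],xy[1],zc],down(yaw))
    arm.servo_line([xy[0],xy[1],zplace+.02],speed=.2)
    r=arm.servo_line([xy[0],xy[1],zplace-.003],speed=.03,max_force=ff);chk(arm,('down',r))
def release(arm,zc,op=.085):
    arm.move_gripper(op)
    p=np.array(arm.get_obs()['position'])
    arm.servo_line([p[0],p[1],zc],speed=.25);chk(arm,'released')
E
python3 - <<'E'
from h import *
from bench import arm
s=slot(.09);print(s)
carry(arm,s,MY,.050,.17)
release(arm,.13)
wrist(arm,"w4")
E
```

```text
[ 0.56665752 -0.30984402]
lift gap 0.0392 pos [ 0.6158 -0.0587  0.1677] F [ 0.62 -0.07 -6.23] t 10.2417
('down', True) gap 0.0387 pos [ 0.5661 -0.3098  0.0502] F [-1.46  0.57  6.25] t 12.5333
released gap 0.0852 pos [ 0.5641 -0.309   0.1311] F [0.65 0.12 0.67] t 13.5333
```

View pics/w4.png

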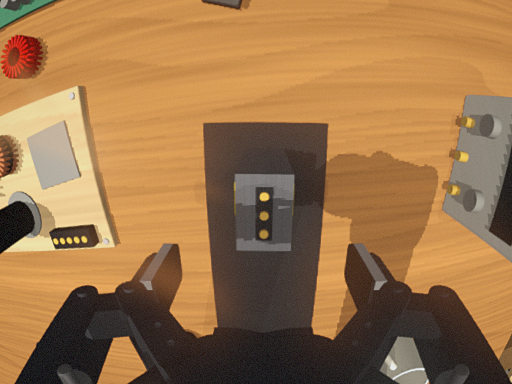

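The transformer stands upright on the mat at (265,215), and its square pad is now bare. Next is the capacitor.

```bash
python3 - <<'E'
from h import *
from bench import arm
arm.goto([.5436,.0296,.15],down(0))
d,P=wrist(arm,"w5");np.savez("w5.npz",P=P,**d)
im=d['image'].astype(int)
rep(P,(P[...,2]>.126)&(P[...,2]<.137)&(np.hypot(P[...,0]-.5436,P[...,1]-.03)<.04),'captop')
arm.servo_line([.5436,.0296,.046],speed=.12)
arm.move_gripper(0.0,grasp_force=60);chk(arm,'closed')
carry(arm,slot(0),0,.046-.012,.17)
release(arm,.13)
wrist(arm,"w6")
E
```

```text
captop 3406 [260. 211.] med [0.546  0.0292 0.131 ] rect [0.5441 0.0296] [0.048 0.049] 1.9
closed gap 0.0487 pos [0.5445 0.0298 0.0469] F [-0.    0.37  3.72] t 16.3583
lift gap 0.0488 pos [0.543  0.0294 0.1684] F [-1.49 -0.02 -2.73] t 17.125
('down', True) gap 0.0486 pos [ 0.4767 -0.302   0.0349] F [-0.55 -0.27  3.28] t 19.7583
released gap 0.0852 pos [ 0.4755 -0.3014  0.1307] F [-0.89 -0.7   0.21] t 20.75
```

View pics/w6.png

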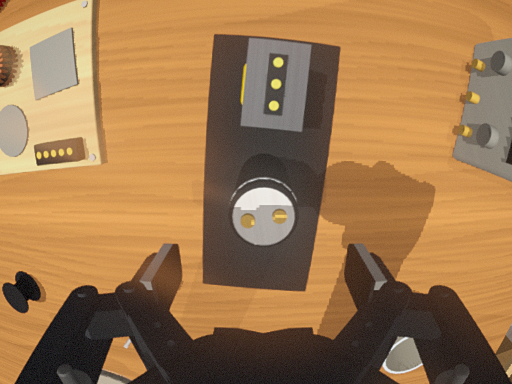

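View pics/w5.png

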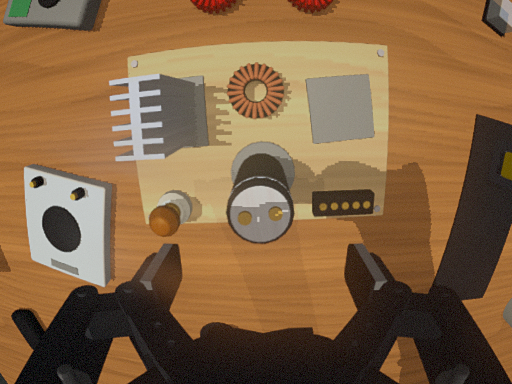

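The capacitor stands on the mat at (263,215). Now the heat sink.

```bash
python3 - <<'E'
from h import *
from bench import arm
arm.goto([.6137,.1175,.17],down(0.01))
arm.servo_line([.6137,.1175,.045],speed=.12,max_force=10)
arm.move_gripper(0.0,grasp_force=60);chk(arm,'closed')
carry(arm,slot(-.09),MY,.045-.012,.18)
release(arm,.16)
wrist(arm,"w7")
arm.goto([.55,.03,.22],down(0))
d,P=wrist(arm,"w8");np.savez("w8.npz",P=P,**d)
E
```

```text
closed gap 0.0394 pos [0.6142 0.1178 0.0455] F [ 0.25 -0.11  2.28] t 24.1
lift gap 0.0394 pos [0.6128 0.1171 0.1781] F [-0.4  -0.3  -3.83] t 24.925
('down', True) gap 0.0396 pos [ 0.387  -0.2941  0.0335] F [-1.31 -0.36  4.82] t 28.0583
released gap 0.0852 pos [ 0.3849 -0.2929  0.159 ] F [ 0.08 -0.14 -0.52] t 29.2333
```

View pics/w7.png

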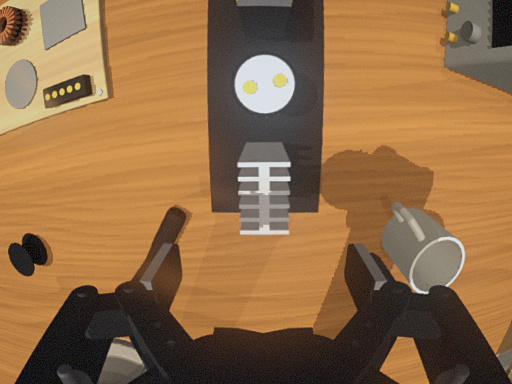

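View pics/w8.png

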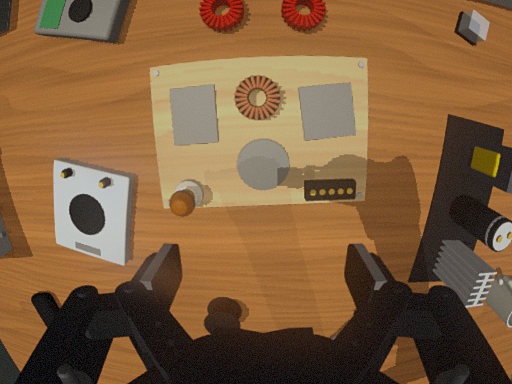

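All three stand on the mat. The pads are clear at (194,115), (327,110) and (263,164), with the choke at (258,97) and the jig pad at (88,214). Measuring the pads, choke and jig next.

```bash
python3 - <<'E'
from h import *
w=dict(np.load("w8.npz"));P=w['P'];im=w['image'].astype(int);hs=P[...,2];ok=w['z_map']>0
X,Y=P[...,0],P[...,1];B=ok&(X>.48)&(X<.68)&(Y>-.12)&(Y<.19)
sat=im.max(-1)-im.min(-1)
for t,c in (('oblong',(.614,.118)),('square',(.6165,-.0587)),('round',(.544,.0296))):
    m=B&(hs>.006)&(hs<.024)&(sat<30)&(im.max(-1)>45)&(np.hypot(X-c[0],Y-c[1])<.055)
    m=cv2.morphologyEx(m.astype(np.uint8),cv2.MORPH_OPEN,np.ones((3,3)))
    for q,r in rep(P,m,t,100):
        if t=='round':print(cv2.minEnclosingCircle(q[:,:2].astype(np.float32)))
m=B&(hs>.022)&(hs<.05)&(np.hypot(X-.633,Y-.034)<.045)
for q,r in rep(P,m,'choke',100):print(cv2.minEnclosingCircle(q[:,:2].astype(np.float32)))
J=ok&(np.hypot(X-.475,Y-.3)<.11)
rep(P,J&(hs>.018)&(hs<.03),'jig',500)
for q,r in rep(P,J&(hs>.018)&(hs<.03)&(im.max(-1)<60),'jigpad',300):print(cv2.minEnclosingCircle(q[:,:2].astype(np.float32)))
E
```

```text
oblong 2495 [194. 115.] med [0.6128 0.1166 0.0163] rect [0.6124 0.1173] [0.075 0.059] 3.1
square 2706 [327. 111.] med [ 0.6176 -0.0548  0.0162] rect [ 0.6172 -0.0558] [0.069 0.069] 7.7
round 2042 [263. 164.] med [0.5463 0.0272 0.0161] rect [0.5455 0.0271] [0.066 0.068] 89.1
((0.545815646648407, 0.027106210589408875), 0.0342622734606266)
choke 1397 [257.  97.] med [0.6331 0.0342 0.0421] rect [0.6329 0.0345] [0.055 0.055] 51.8
((0.6330721378326416, 0.03449641168117523), 0.02830987051129341)
jig 6204 [ 91. 211.] med [0.4803 0.2903 0.0226] rect [0.4747 0.2995] [0.141 0.151] 76.9
jigpad 991 [ 86. 214.] med [0.4769 0.2986 0.0254] rect [0.4748 0.2992] [0.064 0.065] 73.1
((0.4758545756340027, 0.29939767718315125), 0.03375395014882088)
```

```bash
python3 - <<'E'
from h import *
from bench import arm
for yw in (0,-13,-30):
  for p in ([.633,.0345,-.029],[.4755,.2995,-.017],[.4755,.2995,.12]):
    j=arm.inverse_kinematics(np.array(p),down(np.radians(yw)));print(yw,p,None if j is None else np.round(j,2))
a=np.radians(-13)
arm.goto([.633,.0345,.06],down(a))
r=arm.servo_line([.633,.0345,-.029],speed=.08,max_force=8);chk(arm,r)
arm.move_gripper(0.0,grasp_force=40);chk(arm,'closed')
E
```

```text
0 [0.633, 0.0345, -0.029] [ 0.34  0.69 -0.64  1.74  0.51  0.88 -2.1 ]
0 [0.4755, 0.2995, -0.017] [-0.08  0.59 -0.72  1.92  0.52  0.83 -2.65]
0 [0.4755, 0.2995, 0.12] [ 0.04  0.42 -0.86  1.82  0.36  1.07 -2.52]
-13 [0.633, 0.0345, -0.029] [ 0.32  0.68 -0.61  1.75  0.49  0.87 -2.31]
-13 [0.4755, 0.2995, -0.017] [-0.09  0.59 -0.7   1.92  0.51  0.82 -2.87]
-13 [0.4755, 0.2995, 0.12] [ 0.02  0.41 -0.83  1.82  0.34  1.06 -2.74]
-30 [0.633, 0.0345, -0.029] [ 0.29  0.67 -0.57  1.75  0.46  0.86 -2.58]
-30 [0.4755, 0.2995, -0.017] [-0.51  0.5  -0.16  1.93  0.11  0.72 -2.83]
-30 [0.4755, 0.2995, 0.12] [-0.35  0.33 -0.36  1.83  0.13  1.01 -2.85]
False gap 0.0853 pos [ 0.6336  0.0346 -0.0284] F [-0.46  0.93  0.11] t 32.725
closed gap 0.0552 pos [ 0.6342  0.0348 -0.0274] F [-0.66  0.22  5.6 ] t 33.1083
```

```bash
python3 - <<'E'
from h import *
from bench import arm
carry(arm,(.4755,.2995),np.radians(3),-.0278+.0135,.09,ff=4)
release(arm,.10)
arm.goto([.44,.27,.18],down(np.radians(3)))
d,P=wrist(arm,"w9")
im=d['image'].astype(int);X,Y,hs=[P[...,i] for i in range(3)]
J=(d['z_map']>0)&(np.hypot(X-.475,Y-.3)<.11)
for q,r in rep(P,J&(hs>.035)&(hs<.065)&(np.hypot(X-.4755,Y-.2995)<.05),'choke',100):print(cv2.minEnclosingCircle(q[:,:2].astype(np.float32)),np.percentile(q[:,2],[5,50,95]))
rep(P,J&(hs>.016),'jig',500)
E
```

```text
lift gap 0.0551 pos [0.6329 0.0343 0.0885] F [-1.09  0.25 -2.29] t 33.85
('down', True) gap 0.0551 pos [ 0.4753  0.2993 -0.0144] F [-0.49 -0.7   4.44] t 36.25
released gap 0.0853 pos [0.4744 0.2979 0.1001] F [-0.26  0.57 -0.75] t 37.2667
choke 1838 [236. 141.] med [0.4755 0.2985 0.0551] rect [0.4748 0.2987] [0.053 0.055] 68.3
((0.47510620951652527, 0.29893758893013), 0.028141915798187256) [0.04428117 0.05513481 0.05682955]
jig 15139 [238. 135.] med [0.4798 0.2983 0.0225] rect [0.4752 0.3003] [0.141 0.15 ] 76.9
jig 34827 [263. 335.] med [0.4516 0.2694 0.2977] rect [0.4447 0.2692] [0.034 0.149] 3.3
```

View pics/w9.png

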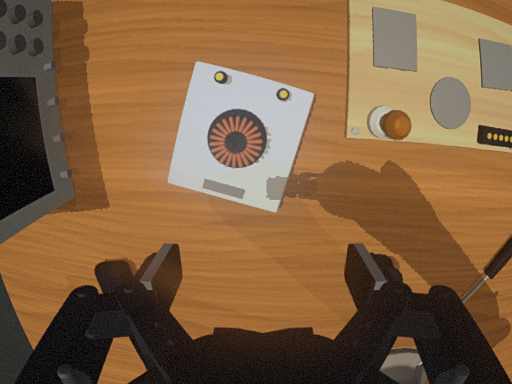

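The choke lies flat and centred on the jig pad (236,141), within 2 mm. Now I'll bring the three back, measuring them first.

```bash
python3 - <<'E'
from h import *
from bench import arm
arm.goto([.42,-.30,.25],down(MY))
d,P=wrist(arm,"w10")
for q,r in rep(P,(d['z_map']>0)&(abs(P[...,1]+.3)<.08)&(P[...,0]>.33)&(P[...,0]<.64)&(P[...,2]>.108)&(P[...,2]<.125),'top',50): pass
E
```

```text
top 2065 [262.  40.] med [ 0.5638 -0.3096  0.1164] rect [ 0.5652 -0.3094] [0.04  0.059] 85.1
top 1721 [262. 123.] med [ 0.4762 -0.3021  0.1189] rect [ 0.4761 -0.3025] [0.048 0.049] 85.0
top 1278 [261. 202.] med [ 0.3896 -0.294   0.1159] rect [ 0.3876 -0.2937] [0.04 0.06] 85.3
```

View pics/w10.png

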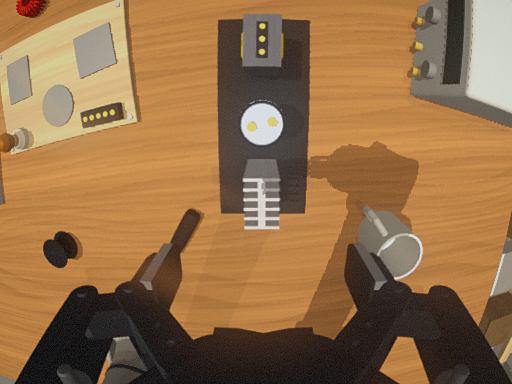

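All three stand where I left them, with tops at (262,40), (262,123) and (261,202). Returning the heat sink, then the capacitor.

```bash
python3 - <<'E'
from h import *
from bench import arm
def move(src,sy,zs,dst,dy,zc=.18):
    arm.goto([*src,.15],down(sy))
    r=arm.servo_line([*src,zs],speed=.12,max_force=10)
    arm.move_gripper(0.0,grasp_force=60);chk(arm,('closed',r))
    z=arm.get_obs()['position'][2]
    carry(arm,dst,dy,z+.012,zc)
    release(arm,.16)
move((.3876,-.2937),MY,.033,(.6124,.1173),np.radians(3))
wrist(arm,"w11")
move((.4761,-.3023),MY,.034,(.5456,.0271),0.)
wrist(arm,"w12")
E
```

```text
('closed', False) gap 0.0394 pos [ 0.3881 -0.2941  0.0335] F [-0.58  0.27  4.42] t 42.0
lift gap 0.0395 pos [ 0.3868 -0.2934  0.1784] F [ 0.01 -0.38 -2.94] t 42.8833
('down', True) gap 0.0392 pos [0.6121 0.117  0.0456] F [-1.88  0.21  4.03] t 45.9583
released gap 0.0853 pos [0.6105 0.1159 0.16  ] F [ 0.96 -0.67  0.28] t 47.0917
('closed', False) gap 0.0486 pos [ 0.4768 -0.3025  0.0348] F [-0.6   0.65  4.33] t 50.3
lift gap 0.0488 pos [ 0.4754 -0.3022  0.1784] F [-0.03 -0.86 -3.45] t 51.1833
('down', True) gap 0.0484 pos [0.5453 0.027  0.0468] F [0.12 0.54 4.91] t 53.8167
released gap 0.0852 pos [0.5438 0.0261 0.16  ] F [-0.33  0.42 -0.05] t 54.8833
```

View pics/w12.png

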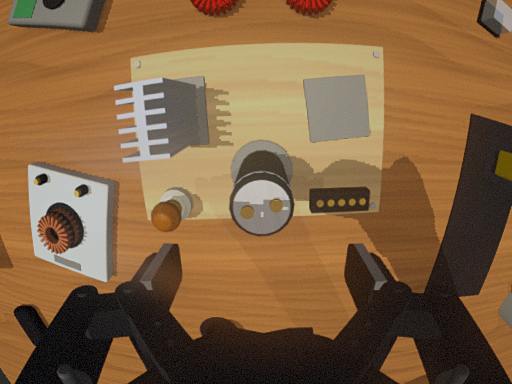

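The heat sink (165,120) and the capacitor (262,205) stand on their pads. Last is the transformer.

```bash
python3 - <<'E'
from h import *
from bench import arm
arm.goto([.5655,-.3095,.16],down(MY))
r=arm.servo_line([.5655,-.3095,.049],speed=.12,max_force=10)
arm.move_gripper(0.0,grasp_force=60);chk(arm,('closed',r))
z=arm.get_obs()['position'][2]
carry(arm,(.6172,-.0558),np.radians(7.7),z+.012,.18)
release(arm,.16)
arm.goto([.55,.03,.30],down(0))
d,P=wrist(arm,"w13");im=d['image'].astype(int)
X,Y,hs=[P[...,i] for i in range(3)];ok=d['z_map']>0
B=ok&(X>.48)&(X<.68)&(Y>-.13)&(Y<.19)
rep(P,B&(hs>.12)&(hs<.14),'top')
for q,r in rep(P,ok&(hs>.035)&(hs<.065)&(np.hypot(X-.4755,Y-.2995)<.05),'choke',100):print(cv2.minEnclosingCircle(q[:,:2].astype(np.float32)))
rep(P,B&(hs>.05)&(hs<.09)&(X<.58)&(Y>.09),'lamp',10)
d=arm.get_image("side");cv2.imwrite("pics/side1.png",d['image'][:,:,::-1])
chk(arm)
E
```

```text
('closed', False) gap 0.039 pos [ 0.5663 -0.3099  0.0502] F [-0.56 -0.72  5.58] t 57.7667
lift gap 0.0391 pos [ 0.5644 -0.3098  0.1777] F [-1.19 -0.28 -7.53] t 58.575
('down', True) gap 0.0394 pos [ 0.6168 -0.056   0.0622] F [-0.97  0.59  6.14] t 60.875
released gap 0.085 pos [ 0.6144 -0.0567  0.1607] F [-0.51  0.89 -0.02] t 61.9417
top 1621 [333. 113.] med [ 0.6164 -0.0551  0.1283] rect [ 0.6158 -0.0561] [0.059 0.041] 6.9
top 882 [188. 117.] med [0.6094 0.1158 0.1282] rect [0.6113 0.1166] [0.061 0.041] 3.6
top 1337 [263. 170.] med [0.5466 0.0271 0.1308] rect [0.5453 0.0272] [0.049 0.048] 0.2
choke 754 [104. 202.] med [0.4771 0.2919 0.0546] rect [0.4747 0.2975] [0.053 0.054] 71.1
((0.4747973382472992, 0.29787886142730713), 0.028142202645540237)
lamp 384 [195. 185.] med [0.5105 0.126  0.0693] rect [0.508  0.1277] [0.031 0.03 ] 42.8
 gap 0.0851 pos [0.5498 0.0273 0.2976] F [-0.54 -0.01 -0.25] t 62.7833
```

View pics/w13.png

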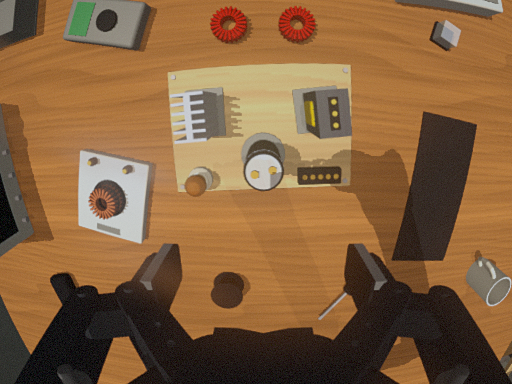

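View pics/side1.png

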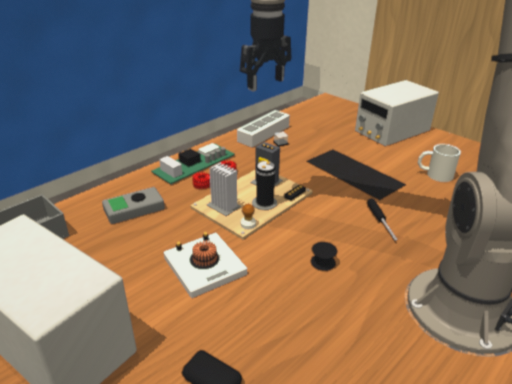

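All three stand on their pads and the choke lies on the jig. The lamp hasn't moved, and the gripper is clear. Handing in.

```bash
python3 -c "
from bench import arm
arm.sign_off();print(arm.get_obs()['clock'])"
```

```text
the job is handed in; nothing more can be done
the job is handed in; nothing more can be done
```

I moved the transformer, capacitor and heat sink to the mat and laid the choke on the jig's round pad. Then I put the three back upright on their own pads and handed the job in about 63 s in, against the 134 s limit. Handing in gave no verdict.

**Last checks:** in the wrist view, the heat sink, capacitor and transformer stood within about 2 mm of their pad centres. The choke lay flat within about 2 mm of the jig pad's centre, and the lamp was within 1 mm of where it started. The gripper was open and clear of everything.

**What disagreed:**
- **Finger ends:** they sit about 39 mm behind the reported TCP, contrary to the description, so my first grasp closed on nothing above the transformer. I confirmed the offset with a light touch of about 4.5 N on the transformer's top and used corrected heights after that.
- **Choke position:** different views of the placed choke differed by about 1 mm.

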